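# Lock the leak-test pot

## Task

Lock the lid of the leak-test pot for the next test. With your fingertips, push one of the posts on the locking ring to turn the ring clockwise until its slot lines up with the safety bolt, then push the bolt by its tab through the slot until it is fully home, and take your hand away. Only push, and lightly: grip nothing, do not lift, tip or shove the pot, and leave everything else on the bench where it is.

Things in the scene. Friction and masses are not known exactly. Their poses are not given: they have to be found in the camera images.
- pot: Bench leak-test pot: round steel pot standing loose on three rubber feet (about 7 kg; a shove of some 35 N slides it). Flange 224 mm across, 106 mm high. Origin: on its vertical axis, on the bench. Its own -y axis points from its axis to the side with the safety bolt. Pressure gauge and two wire handles on its side wall, all under 100 mm high.
- ring (a joint): Turn of the locking ring about the pot's axis, rad. 0 = slot faces the bolt squarely; positive = counter-clockwise from above, where it starts (0.6 to 1.6), so push it clockwise. It can overrun to -0.5. Steady friction (0.22 N m, 3 N at a post); it stays where left. The bolt enters cleanly within 0.03; up to 0.05 its round nose centres the ring.
- slot (a point): Outer mouth of the locking ring's only slot, 120 mm above the bench. The ring is flat bare aluminium round the lid, 200 mm outside and 140 mm inside diameter, top face 126 mm above the bench; the slot runs right across it from outside to inside, 18 mm wide, 12 mm deep, open at the top.
- post1 (a point): Middle (half-way up) of one of three equal black grip posts standing upright on the locking ring, 85 mm from the pot's axis: round, 18 mm in diameter, from 126 to 168 mm above the bench. From above, this one is 60 degrees counter-clockwise from the slot. The posts turn with the ring.
- post2 (a point): The same point of the post 180 degrees from the slot.
- post3 (a point): The same point of the post 60 degrees clockwise from the slot.
- bolt (a joint): Slide of the safety bolt towards the pot's axis, m. 0 = drawn back, 0.045 = fully home at its hard stop. Steady friction of 2 N; it stays where left. Starts at 0 to 0.002. If the slot is not lined up, its nose is stopped by the ring's rim after 3 mm; fully home it has passed through the slot and its nose lies in the keeper on the lid.
- tab (a point): Centre of the outer face of the bolt's push tab, 146 mm above the bench. The bolt is a flat steel bar, 12 mm wide, sliding level towards the pot's axis in a guide on the flange. At its outer end stands the tab, 28 mm wide, 10 mm thick, from 118 to 164 mm high; push this face, away from the pot. It is 193 mm from the pot's axis drawn back, 148 mm home. Free space around it.
- padlock: Brass padlock with open shackle, lying flat, 40 x 75 x 18 mm, near the pot; loose bystander, to be left alone. Origin: centre of its underside.
- jar: Small white grease jar, 54 mm across, 50 mm high, near the pot; loose bystander, to be left alone. Origin: centre of its underside.
- logger: White data logger box, 115 x 165 x 50 mm; loose bystander, to be left alone. Origin: centre of its underside.
- remote: White remote control, 50 x 165 x 22 mm; loose bystander, to be left alone. Origin: centre of its underside.
- tape: Roll of grey tape lying flat, 96 mm across, 24 mm high; loose bystander, to be left alone. Origin: centre of its underside.
- mug: White mug, 82 mm across, 92 mm high; loose bystander, to be left alone. Origin: centre of its underside.
- driver: Screwdriver lying on the bench; loose bystander, to be left alone. Origin: centre of its underside.
- carton: Small cardboard carton, 120 x 160 x 70 mm; loose bystander, to be left alone. Origin: centre of its underside.

How it is judged:
On the way, in this order (a step that is already met when the one before it is completed fails the run):
1. the ring's slot is lined up with the bolt, the bolt still out of the slot (value of joint ring between -0.07 and 0.07 rad and value of joint bolt below 0.012 m).
2. the bolt is home through the slot (value of joint bolt above 0.04 m), for 0.1 s.
At the end, for the whole second after the job is handed in: the bolt is within 5 mm of fully home (slide above 40 of 45 mm) with the ring's slot round it (ring within 0.07 rad of lined up), the pot standing still (value of joint bolt above 0.04 m and value of joint ring between -0.07 and 0.07 rad and linear speed of pot below 0.01 m/s); the robot touches nothing.
It fails at once if the pot is shoved more than 25 mm, lifted or tipped (distance of pot from where it was at the start of the episode above 0.025 m or angle between pot's own z axis and vertical above 0.08 rad).
It fails at once if the pot, ring or bolt is gripped or forced: more than 40 N from the fingers (contact force between the fingers and pot above 40 N).
It fails at once if a bystander is moved more than 20 mm or picked up (distance of any of padlock, jar, logger, remote, tape, mug, driver, carton from where it was at the start of the episode above 0.02 m).
It also fails if it takes over 58 s, if anything falls off the work surface, if the arm or the gripper's body presses on something with over 40 N, if the wrist force passes 120 N, or if a joint passes its speed limit or range.

## Robot

A 6-joint arm with a two-finger parallel gripper is mounted at the origin on the work surface. World frame = base frame: x ahead of the robot, y to its left, z up, the work surface at z = 0. Lengths are in m, angles in rad, forces in N, time in s.
With the tool pointing down it reaches from about 0.35 to 0.875 m from the base axis. Payload 4.2 kg.
Tool frame: the origin (TCP) lies midway between the tips of the shut fingers; the grasp point (between the pads) lies 19 mm behind it (pinch_z is the distance from the TCP to the grasp point, in m); z points along the fingers, y is the direction in which the jaws open and shut (so a half turn about z gives the same grasp; the last joint's range is limited). The gripper opens to 85 mm and grips with 20 to 120 N. Pads are 22 mm wide; open, the fingers measure 114 mm over their backs; the gripper's body (76 mm by 85 mm) begins 54 mm behind the grasp point. The pads swing forward as they close: fully open they stand 13 mm farther back than shut.
Start: joints at [1.506, 0.385, 0.008, 0, -1.194, -0.259], TCP at [0.199, 0.593, 0.231] pointing down, gripper open.
Joint ranges: [-3.14, 3.14], [-1.21, 2.06], [-1.07, 1.41], [-3.16, 2.05], [-2.99, -0.16], [-3.1, 3.1]. Speed limits (rad/s): [2.79, 2.79, 3.14, 3.14, 3.14, 3.14].

## Interface

Orientations are given as a rotation vector (axis times angle).
In Python, from rig import read_state, grab_frame, camera_model, job_done, pinch_z gives the robot as it stands. The module is installed in compiled form; this text tells all that it offers.
- The arm moves only by the tool apply_moves, never from a script. Its argument "moves" is a list that holds one entry, the list of rows, each a list of 7 numbers: the shift along the tool's x, y, z in m, then the turn, a rotation vector about the tool's x, y, z in rad, then the opening, from 0 (shut) to 1 (fully open). In form: [[[tx, ty, tz, wx, wy, wz, claw], ...]]. A call has 1 to 5 rows; each row is the pose to reach, as a shift and turn from the pose commanded when the call began, along the tool's axes at that moment; what a row does not reach only later rows make up. A row lasts 1/10 s, in which the tool goes at most 50 mm and 8.59 degrees, less where a joint would pass 70% of its speed; a pose out of reach is approached as far as the arm can. A call with a gripper value outside its range is refused whole. The fingers move at their own pace and stop on an object; the grip force is fixed at half the most. Time passes only in rows, so rows that repeat a pose let the fingers close. It gives the time, the measured TCP pose, the force and the opening at its end, in the units of the state.
- read_state(): the state, without advancing time (a new reading comes with each control period).
- grab_frame(name): name is "scene" or "top"; returns (picture, depth): 480x640x3 uint8, blue, green, red; 480x640 float32, m along the optical axis (not along the pixel's ray), 0 where there is no reading.
- camera_model(name): a dict with "fovy" (degrees; the focal length in pixels is half the picture's height over the tangent of half this angle, whatever the lens; pixels are square), "cx", "cy" (the principal point, pixels), "k1" (the pictures are not rectified: a ray, as slopes to the right and down, at radius r is drawn at 1 + k1 r^2 times it, then the intrinsics apply), "rvec" (rotation vector, rad) and "tvec" (3), from world to camera coordinates, as OpenCV has them. Camera axes: x right, y down, z forward; pixel columns grow to the right and rows downward; lengths in m; the calibration is good to about 2 mm. A picture is of the moment at which its call begins. camera_model takes no time and is no camera call.
- job_done(): hands the job in, once; it reports no verdict.
The state is a dict: "time_s": time; "joint_pos": joint angles; "dq": joint speeds; "effort": joint torques, N m; "position": TCP position; "eef_rot": TCP orientation; "wrist_force": force on the tool from outside, world axes, zero at the start; "wrist_torque": the same for the moment, N m; "width": opening from 0.0 (shut) to 1.0 (fully open).
Only numpy, scipy, OpenCV 4.12 (cv2) and the standard library are available. Lean on these libraries where they do the work, as an engineer would, in place of code of your own. Each camera call takes 0.05 s, during which the arm holds its last target.

## Working session

There is one attempt and no reset: what is moved stays moved. The work goes in short steps, Python scripts to look and compute and a tool call to move; the robot and the scene stay as the last step left them, time stands still between calls to the robot, and variables do not carry over. Pictures are saved under pics/ and viewed, and the job is handed in when it is done.

Besides the shell and the picture viewer there is one more tool, called as a command line: name --argument value ..., lists and objects as JSON in quotes. apply_moves: Moves the arm, as the interface text tells. Its arguments: {"type":"object","properties":{"moves":{"type":"array","items":{"type":"array","items":{"type":"array","items":{"type":"number"}}}}},"required":["moves"]}

```bash
mkdir -p pics
python3 - <<'E'
from rig import *
import cv2
s=read_state();print(s['time_s'],s['position'],s['eef_rot'],s['width'],s['wrist_force'])
for n in('scene','top'):
    im,d=grab_frame(n);cv2.imwrite(f'pics/{n}0.png',im);import numpy as np;np.save(f'pics/{n}0.npy',d)
    c=camera_model(n);R=cv2.Rodrigues(np.array(c['rvec']))[0];print(n,c,'pos',-R.T@np.array(c['tvec']))
E
```

```text
0.0 [0.19865549 0.59197405 0.2302236 ] [ 3.09832361e+00 -5.06370740e-01 -4.07067985e-04] 1.0003195939771437 [-0.69153828  0.70916709  0.10793922]
scene {'fovy': 48.223045081698196, 'cx': 316.65130980406815, 'cy': 238.78892674841455, 'k1': 0.019666938684867522, 'rvec': array([ 2.13661408,  0.7860326 , -0.40046616]), 'tvec': array([-0.39896033, -0.13793144,  1.49334715])} pos [ 1.13186343 -0.67660966  0.81814711]
top {'fovy': 46.006409826096615, 'cx': 310.9593753310539, 'cy': 232.98889387406163, 'k1': 0.027567827239485084, 'rvec': array([ 2.18172208, -2.04416614,  0.21259005]), 'tvec': array([-0.02536978,  0.54476088,  1.30482865])} pos [ 2.72138299e-01 -1.36009727e-03  1.38777690e+00]
```

View pics/scene0.png

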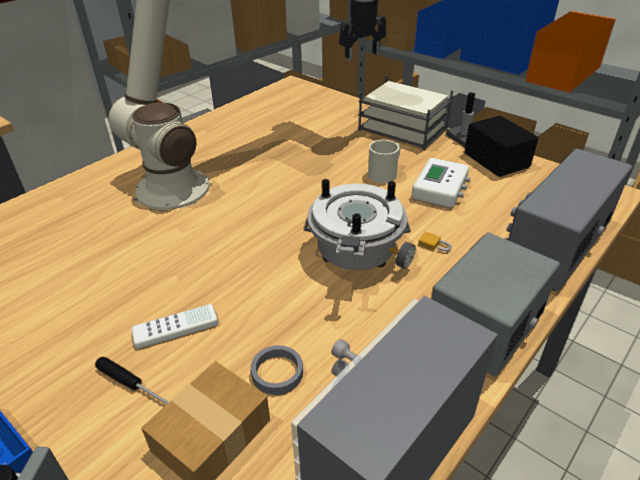

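View pics/top0.png

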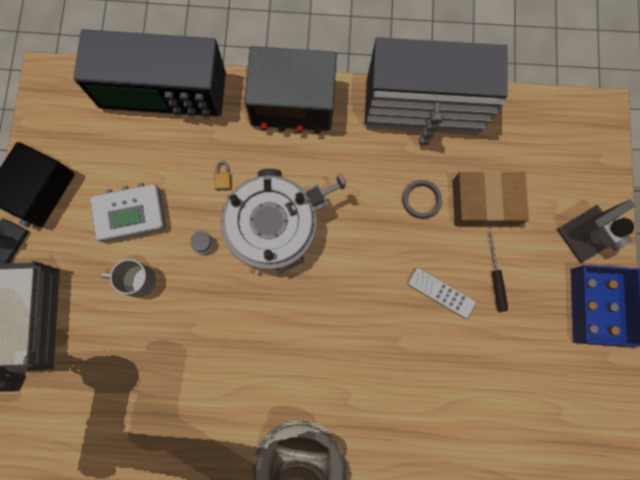

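Run:
```python
import cv2
a=cv2.imread('pics/top0.png')[150:290,190:370];b=cv2.imread('pics/scene0.png')[160:300,280:460]
cv2.imwrite('pics/topz.png',cv2.resize(a,(720,560),interpolation=cv2.INTER_CUBIC));cv2.imwrite('pics/scz.png',cv2.resize(b,(720,560),interpolation=cv2.INTER_CUBIC))
```

```text
(no output)
```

View pics/topz.png

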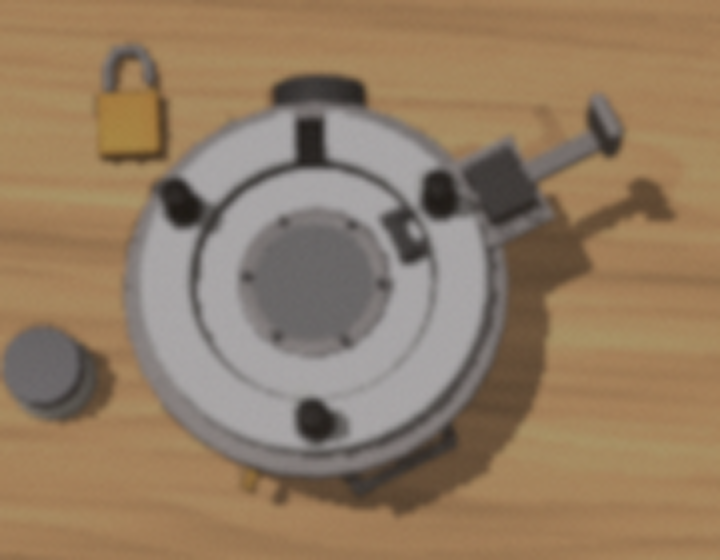

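View pics/scz.png

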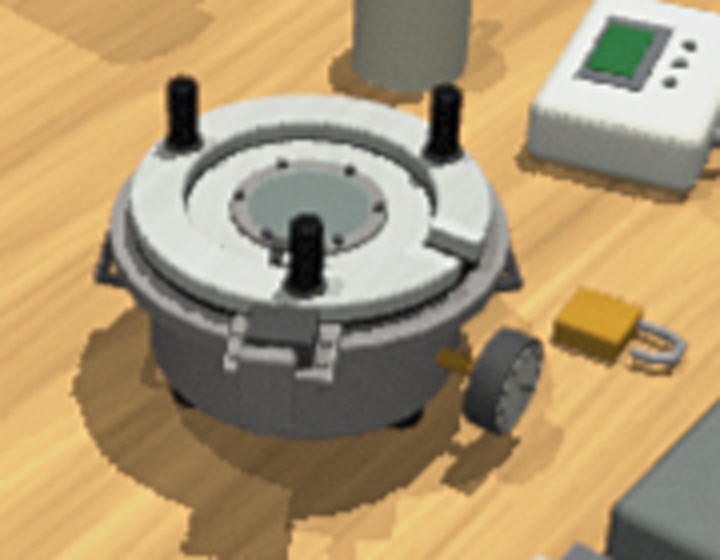

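```bash
cat > h.py <<'E'
import numpy as np,cv2
from rig import camera_model
def cam(n):
    c=camera_model(n);R=cv2.Rodrigues(np.array(c['rvec']))[0];t=np.array(c['tvec']);f=240/np.tan(np.radians(c['fovy'])/2)
    K=np.array([[f,0,c['cx']],[0,f,c['cy']],[0,0,1.]]);D=np.array([c['k1'],0,0,0,0.]);return K,D,R,t
def ray(n,uv):
    K,D,R,t=cam(n);p=cv2.undistortPoints(np.array(uv,float).reshape(-1,1,2),K,D).reshape(-1,2)
    return -R.T@t,np.c_[p,np.ones(len(p))]@R
def onz(n,uv,z):
    o,d=ray(n,uv);return o+d*((z-o[2])/d[:,2])[:,None]
def proj(n,P):
    K,D,R,t=cam(n);return cv2.projectPoints(np.array(P,float).reshape(-1,1,3),cv2.Rodrigues(R)[0],t,K,D)[0].reshape(-1,2)
E
python3 - <<'E'
from h import *
z=lambda l:[(190+(x+.5)/4-.5,150+(y+.5)/4-.5) for x,y in l]
# post tops approx
P=onz('top',z([(178,190),(437,184),(314,410)]),.168)
print('post tops',P, [np.linalg.norm(P[i]-P[j]) for i,j in((0,1),(1,2),(0,2))])
B=onz('top',z([(186,210),(441,205),(320,428)]),.126);print('bases',B)
c=P.mean(0);print('c',c,np.linalg.norm(P-c,axis=1),[np.degrees(np.arctan2(*(p-c)[[1,0]])) for p in P])
tab=onz('top',z([(606,126)]),.164)[0];print('tab',tab,np.linalg.norm((tab-c)[:2]),np.degrees(np.arctan2(*(tab-c)[[1,0]])))
s=onz('top',z([(311,118)]),.126)[0];print('slot',s,np.linalg.norm((s-c)[:2]),np.degrees(np.arctan2(*(s-c)[[1,0]])))
print(proj('scene',[tab,s]),)
a=cv2.imread('pics/scene0.png')[200:290,300:420];cv2.imwrite('pics/scz2.png',cv2.resize(a,(800,600),interpolation=cv2.INTER_CUBIC))
# ring circle fit
im=cv2.imread('pics/top0.png');g=cv2.cvtColor(im,cv2.COLOR_BGR2HSV)
m=((g[...,2]>140)&(g[...,1]<40)).astype('uint8')*255
cs,_=cv2.findContours(m[150:290,190:370],cv2.RETR_EXTERNAL,cv2.CHAIN_APPROX_NONE);k=max(cs,key=cv2.contourArea)
w=onz('top',k.reshape(-1,2)+[190,150],.126)[:,:2]
for _ in range(4):
    A=np.c_[2*w,np.ones(len(w))];x=np.linalg.lstsq(A,(w**2).sum(1),rcond=None)[0];r=np.sqrt(x[2]+x[:2]@x[:2]);e=np.abs(np.linalg.norm(w-x[:2],axis=1)-r);w=w[e<max(np.percentile(e,85),.0015)]
print('ring fit',x[:2],r,len(w))
E
```

```text
post tops [[0.59237532 0.18529305 0.168     ]
 [0.60536809 0.04155771 0.168     ]
 [0.4734135  0.09983058 0.168     ]] [np.float64(0.14432137059628122), np.float64(0.1442488915459159), np.float64(0.14647780544456068)]
bases [[0.59185307 0.18604768 0.126     ]
 [0.60450408 0.03987482 0.126     ]
 [0.47029669 0.09911446 0.126     ]]
c [0.5570523  0.10889378 0.168     ] [0.08416985 0.08287679 0.08412842] [np.float64(65.18665377030979), np.float64(-54.33934542878539), np.float64(-173.81549348941547)]
tab [ 0.64642281 -0.05091701  0.164     ] 0.1831026364458096 -60.784899993196476
slot [0.65155705 0.11873452 0.126     ] 0.09501572531765232 5.944758707285537
[[344.6954978  247.24430247]
 [395.86713351 222.98569136]]
ring fit [0.53695343 0.1061382 ] 0.07937986945300705 194
```

View pics/scz2.png

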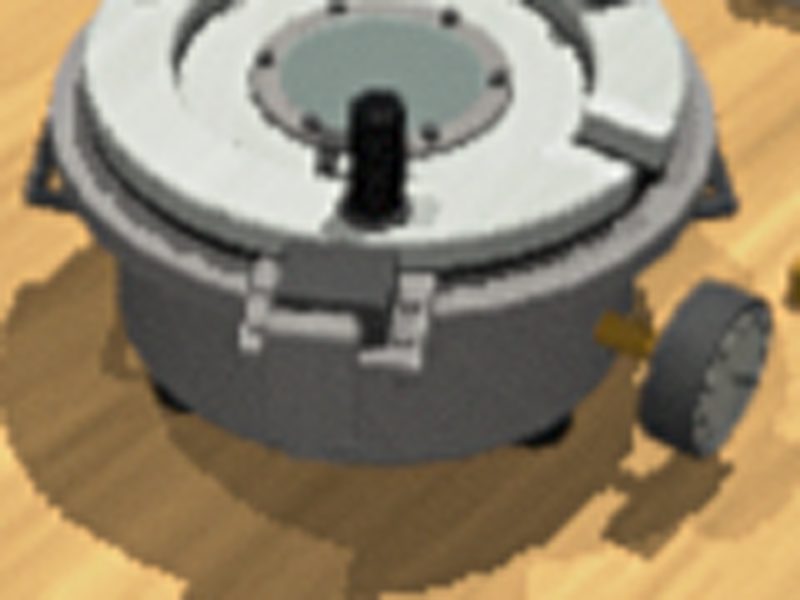

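Run:
```python
from h import *
im=cv2.imread('pics/top0.png');d=np.load('pics/top0.npy')
K,D,R,t=cam('top')
v,u=np.mgrid[150:290,190:370];uv=np.c_[u.ravel(),v.ravel()]
o,r=ray('top',uv);W=o+r*d[v.ravel(),u.ravel()][:,None]
def rep(n,m): print(n,m.sum(),W[m].mean(0).round(4),W[m].min(0).round(4),W[m].max(0).round(4))
H=W[:,2];hi=H>.155
near=lambda x,y,r:np.hypot(W[:,0]-x,W[:,1]-y)<r
for n,x,y in(('p1',.592,.185),('p2',.605,.0416),('p3',.473,.0998),('tab',.646,-.051)): rep(n,near(x,y,.04)&hi)
ring=(H>.120)&(H<.132)&near(.557,.109,.115);rep('ring',ring)
hh=cv2.convexHull(W[ring][:,:2].astype('f4'));print(cv2.minEnclosingCircle(hh))
b=(H>.108)&near(.64,-.05,.06);rep('bolt',b)
im2=cv2.resize(im[160:220,300:360],(600,600),interpolation=cv2.INTER_CUBIC);hm=np.clip((H.reshape(140,180)[10:70,110:170])*1400,0,255).astype('uint8');hm=cv2.resize(hm,(600,600),interpolation=cv2.INTER_NEAREST)
cv2.imwrite('pics/tabz.png',cv2.resize(np.hstack([im2,cv2.cvtColor(hm,cv2.COLOR_GRAY2BGR)]),(800,400)))
```

```text
p1 55 [0.5916 0.1877 0.1658] [0.5836 0.1798 0.1571] [0.6001 0.1969 0.1729]
p2 57 [0.6058 0.0418 0.1663] [0.5984 0.0345 0.1556] [0.6149 0.0508 0.1737]
p3 57 [0.4724 0.1023 0.1668] [0.4644 0.094  0.1568] [0.4806 0.1112 0.1722]
tab 58 [ 0.6533 -0.0497  0.1624] [ 0.6415 -0.06    0.1556] [ 0.6661 -0.0406  0.1673]
ring 2963 [0.5546 0.1076 0.1256] [0.458  0.0048 0.12  ] [0.6588 0.2113 0.132 ]
((0.5617798566818237, 0.10371097922325134), 0.10824695974588394)
bolt 370 [ 0.6344 -0.023   0.1309] [ 0.5974 -0.06    0.1083] [0.6661 0.0095 0.1673]
```

View pics/tabz.png

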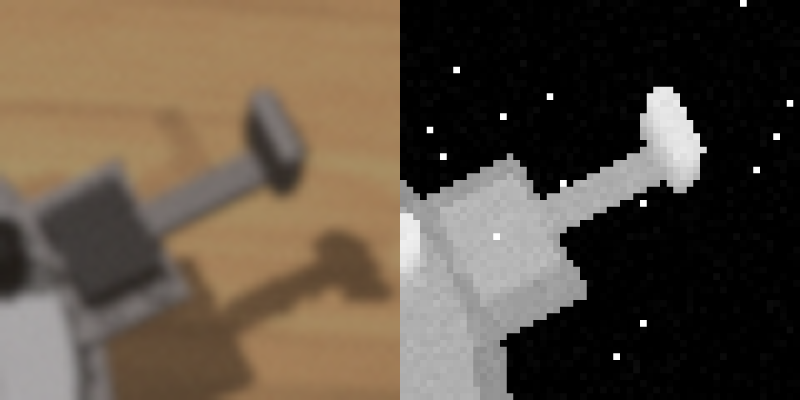

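```bash
cat >> h.py <<'E'
def meas(tag,zoom=True):
    from rig import grab_frame
    im,d=grab_frame('top');cv2.imwrite(f'pics/top_{tag}.png',im);np.save(f'pics/top_{tag}.npy',d);return im,d
def cloud(d,box=(150,290,190,370)):
    v,u=np.mgrid[box[0]:box[1],box[2]:box[3]]
    o,r=ray('top',np.c_[u.ravel(),v.ravel()]);return o+r*d[v.ravel(),u.ravel()][:,None]
E
python3 - <<'E'
from h import *
d=np.load('pics/top0.npy');W=cloud(d)
c=np.array([.5566,.1106]);
for a0 in (-58.9,):
  u=np.array([np.cos(np.radians(a0)),np.sin(np.radians(a0))]);p=np.array([-u[1],u[0]])
  X=(W[:,:2]-c)@u;Y=(W[:,:2]-c)@p
  for lo in np.arange(.09,.205,.008):
    m=(X>lo)&(X<lo+.008)&(abs(Y)<.04)&(W[:,2]>.10)&(W[:,2]<.18)
    if m.sum(): print(round(lo,3),m.sum(),'Y',Y[m].min().round(4),Y[m].max().round(4),((Y[m].min()+Y[m].max())/2).round(4),'z',np.median(W[m,2]).round(4))
E
```

```text
0.09 86 Y -0.0387 0.0394 0.0004 z 0.1253
0.098 101 Y -0.0387 0.0399 0.0006 z 0.1112
0.106 99 Y -0.0296 0.0293 -0.0001 z 0.1269
0.114 80 Y -0.0273 0.0292 0.0009 z 0.1282
0.122 83 Y -0.0274 0.0299 0.0013 z 0.1272
0.13 69 Y -0.0263 0.0297 0.0017 z 0.1276
0.138 50 Y -0.027 0.0292 0.0011 z 0.1148
0.146 19 Y -0.0057 0.0069 0.0006 z 0.1241
0.154 23 Y -0.0056 0.0081 0.0013 z 0.1233
0.162 19 Y -0.0052 0.0063 0.0005 z 0.1221
0.17 19 Y -0.0056 0.0073 0.0008 z 0.1249
0.178 70 Y -0.0138 0.0133 -0.0002 z 0.1436
0.186 41 Y -0.0139 0.0144 0.0003 z 0.1619
```

apply_moves --moves '[[[0,0,0,0,0,0,0],[0,0,0,0,0,0,0],[0,0,0,0,0,0,0],[0,0,0,0,0,0,0],[0,0,0,0,0,0,0]]]'

```text
time_s: 0.6
position: [0.1988, 0.5925, 0.2313]
eef_rot: [3.1, -0.506, -0.0]
wrist_force: [0.4, 0.8, -1.1]
width: 0.143
```

```bash
cat >> h.py <<'E'
from rig import read_state
from scipy.spatial.transform import Rotation as Ro
C=np.array([.5566,.1106])
def down(yaw):
    a=np.radians(yaw);x=[np.cos(a),np.sin(a),0];y=[np.sin(a),-np.cos(a),0];return Ro.from_matrix(np.array([x,y,[0,0,-1]]).T)
def rows(targets):  # (x,y,z,yaw deg)
    s=read_state();R0=Ro.from_rotvec(s['eef_rot']);p0=np.array(s['position'])
    print('t',s['time_s'],'F',np.round(s['wrist_force'],1),'pos',p0.round(4),'yaw',np.degrees(np.arctan2(*R0.as_matrix()[[1,0],0])).round(1))
    for t in targets:
        sh=R0.inv().apply(np.array(t[:3])-p0);w=(R0.inv()*down(t[3])).as_rotvec();print(list(np.round(sh,4))+list(np.round(w,3))+[0])
def F(phi,back,r=.085):
    a=np.radians(phi);e=np.array([np.cos(a),np.sin(a)]);t=np.array([np.sin(a),-np.cos(a)]);return C+r*e-back*t
E
python3 - <<'E'
from h import *
f=F(65.6,.034);print(f)
rows([(f[0],f[1],.24,-24.4),(f[0],f[1],.144,-24.4)])
E
```

```text
[0.56075063 0.20205366]
t 0.6 F [ 0.4  0.8 -1.1] pos [0.1988 0.5925 0.2313] yaw -18.6
[np.float64(0.4674), np.float64(0.255), np.float64(-0.0087), np.float64(0.0), np.float64(-0.0), np.float64(0.102), 0]
[np.float64(0.4674), np.float64(0.255), np.float64(0.0873), np.float64(0.0), np.float64(-0.0), np.float64(0.102), 0]
```

apply_moves --moves '[[[0.042,0.023,-0.009,0,0,0.01,0],[0.084,0.046,-0.009,0,0,0.02,0],[0.126,0.069,-0.009,0,0,0.03,0],[0.168,0.092,-0.009,0,0,0.04,0],[0.21,0.115,-0.009,0,0,0.05,0]]]'

```text
time_s: 1.1
position: [0.3623, 0.4152, 0.2407]
eef_rot: [-3.086, 0.583, -0.0]
wrist_force: [0.6, -0.3, -0.6]
width: 0.001
```

apply_moves --moves '[[[0.042,0.023,0,0,0,0.01,0],[0.084,0.046,0,0,0,0.02,0],[0.126,0.069,0,0,0,0.03,0],[0.168,0.092,0,0,0,0.04,0],[0.21,0.115,0,0,0,0.05,0]]]'

```text
time_s: 1.6
position: [0.5159, 0.2313, 0.2407]
eef_rot: [-3.071, 0.661, -0.001]
wrist_force: [0.8, 1.4, 1.1]
width: 0.003
```

Run:
```python
from h import *
f=F(65.6,.034)
rows([(f[0],f[1],.24,-24.4),(f[0],f[1],.2,-24.4),(f[0],f[1],.144,-24.4)])
```

```text
t 1.6 F [0.8 1.4 1.1] pos [0.5159 0.2313 0.2407] yaw -24.3
[np.float64(0.053), np.float64(0.0082), np.float64(0.0007), np.float64(-0.001), np.float64(-0.0), np.float64(0.002), 0]
[np.float64(0.0529), np.float64(0.0082), np.float64(0.0407), np.float64(-0.001), np.float64(-0.0), np.float64(0.002), 0]
[np.float64(0.0529), np.float64(0.0082), np.float64(0.0967), np.float64(-0.001), np.float64(-0.0), np.float64(0.002), 0]
```

apply_moves --moves '[[[0.027,0.004,0,0,0,0,0],[0.053,0.008,0,0,0,0.002,0],[0.053,0.008,0.035,0,0,0.002,0],[0.053,0.008,0.068,0,0,0.002,0],[0.053,0.008,0.068,0,0,0.002,0]]]'

```text
time_s: 2.1
position: [0.5571, 0.202, 0.1675]
eef_rot: [3.064, -0.665, -0.013]
wrist_force: [0.2, -0.4, -0.8]
width: -0.001
```

Run:
```python
from h import *
im,d=meas('pre')
from rig import grab_frame
b=grab_frame('scene')[0]
a=cv2.resize(im[150:290,190:370],(400,311));b=cv2.resize(b[100:240+60,250:450],(400,400))
cv2.imwrite('pics/pre.png',cv2.hconcat([cv2.copyMakeBorder(a,0,89,0,0,0),b]))
f=F(65.6,.034)
rows([(f[0],f[1],.144,-24.4)])
```

```text
t 2.2 F [-0.1 -0.3  0.4] pos [0.5603 0.2039 0.1728] yaw -24.4
[np.float64(0.0012), np.float64(0.0014), np.float64(0.0288), np.float64(0.001), np.float64(-0.001), np.float64(0.001), 0]
```

View pics/pre.png

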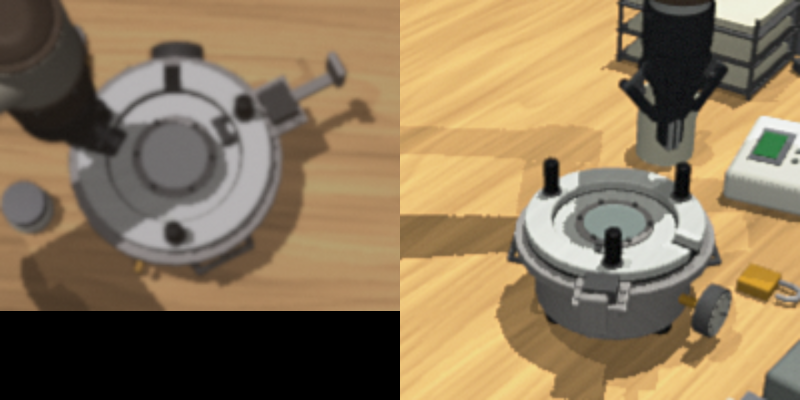

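The views show the shut fingers just counter-clockwise of post1 (right-hand post, about (680,180)), clear of it. I'll descend beside it.

apply_moves --moves '[[[0.001,0.001,0.01,0,0,0,0],[0.001,0.001,0.02,0,0,0,0],[0.001,0.001,0.029,0,0,0,0],[0.001,0.001,0.029,0,0,0,0]]]'

```text
time_s: 2.6
position: [0.5594, 0.2022, 0.1419]
eef_rot: [3.069, -0.664, -0.003]
wrist_force: [0.6, -0.1, 0.2]
width: -0.002
```

Run:
```python
from h import *
T=[]
for phi,b in ((65.6,.028),(65.6,.022),(63,.02),(59,.02),(55,.02)):
    f=F(phi,b);T.append((f[0],f[1],.144,phi-90))
rows(T)
```

```text
t 2.6 F [ 0.6 -0.1  0.2] pos [0.5594 0.2022 0.1419] yaw -24.4
[np.float64(0.0072), np.float64(-0.0004), np.float64(-0.0022), np.float64(0.002), np.float64(0.002), np.float64(-0.0), 0]
[np.float64(0.0132), np.float64(-0.0004), np.float64(-0.0022), np.float64(0.002), np.float64(0.002), np.float64(-0.0), 0]
[np.float64(0.0191), np.float64(-0.0013), np.float64(-0.0022), np.float64(0.002), np.float64(0.002), np.float64(0.045), 0]
[np.float64(0.0251), np.float64(-0.0022), np.float64(-0.0022), np.float64(0.002), np.float64(0.002), np.float64(0.115), 0]
[np.float64(0.0312), np.float64(-0.0027), np.float64(-0.0022), np.float64(0.002), np.float64(0.002), np.float64(0.185), 0]
```

apply_moves --moves '[[[0.006,0,-0.001,0,0,0,0],[0.012,0,-0.001,0,0,0,0],[0.0175,-0.001,-0.001,0,0,0.045,0],[0.024,-0.002,-0.001,0,0,0.115,0],[0.03,-0.003,-0.001,0,0,0.185,0]]]'

```text
time_s: 3.1
position: [0.589, 0.1928, 0.1449]
eef_rot: [2.995, -0.949, -0.001]
wrist_force: [-3.0, 0.8, 2.3]
width: 0.001
```

Run:
```python
from h import *
T=[]
for phi,b in ((51,.02),(47,.02),(43,.02),(39,.02),(35,.02)):
    f=F(phi,b);T.append((f[0],f[1],.144,phi-90))
rows(T)
```

```text
t 3.1 F [-3.   0.8  2.3] pos [0.589  0.1928 0.1449] yaw -35.2
[np.float64(0.0066), np.float64(-0.0003), np.float64(0.0009), np.float64(0.0), np.float64(0.001), np.float64(0.067), 0]
[np.float64(0.0126), np.float64(-0.0011), np.float64(0.0009), np.float64(0.0), np.float64(0.001), np.float64(0.137), 0]
[np.float64(0.0187), np.float64(-0.0015), np.float64(0.0009), np.float64(0.0), np.float64(0.001), np.float64(0.206), 0]
[np.float64(0.0248), np.float64(-0.0014), np.float64(0.0009), np.float64(0.0), np.float64(0.001), np.float64(0.276), 0]
[np.float64(0.0309), np.float64(-0.0009), np.float64(0.0009), np.float64(0.0), np.float64(0.001), np.float64(0.346), 0]
```

apply_moves --moves '[[[0.0065,0,0,0,0,0.067,0],[0.0125,-0.001,0,0,0,0.137,0],[0.0185,-0.0015,0,0,0,0.206,0],[0.025,-0.0015,0,0,0,0.276,0],[0.031,-0.001,0,0,0,0.346,0]]]'

```text
time_s: 3.6
position: [0.6158, 0.1767, 0.145]
eef_rot: [-2.785, 1.449, -0.001]
wrist_force: [-1.7, 3.4, 0.6]
width: 0.001
```

Run:
```python
from h import *
T=[]
for phi,b in ((31,.02),(28,.02),(25,.02),(22,.02),(19,.02)):
    f=F(phi,b);T.append((f[0],f[1],.144,phi-90))
rows(T)
```

```text
t 3.6 F [-1.7  3.4  0.6] pos [0.6158 0.1767 0.145 ] yaw -55.0
[np.float64(0.0062), np.float64(0.0003), np.float64(0.0009), np.float64(-0.002), np.float64(0.001), np.float64(0.07), 0]
[np.float64(0.0107), np.float64(-0.0004), np.float64(0.0009), np.float64(-0.002), np.float64(0.001), np.float64(0.123), 0]
[np.float64(0.0153), np.float64(-0.0007), np.float64(0.0009), np.float64(-0.002), np.float64(0.001), np.float64(0.175), 0]
[np.float64(0.0198), np.float64(-0.0009), np.float64(0.0009), np.float64(-0.002), np.float64(0.001), np.float64(0.227), 0]
[np.float64(0.0244), np.float64(-0.0008), np.float64(0.0009), np.float64(-0.002), np.float64(0.001), np.float64(0.28), 0]
```

apply_moves --moves '[[[0.006,0,0,0,0,0.07,0],[0.0105,0,0,0,0,0.123,0],[0.0153,-0.0005,0,0,0,0.175,0],[0.02,-0.001,0,0,0,0.227,0],[0.0245,-0.001,0,0,0,0.28,0]]]'

```text
time_s: 4.1
position: [0.6312, 0.1576, 0.1449]
eef_rot: [-2.555, 1.822, -0.001]
wrist_force: [0.7, 4.0, -0.9]
width: -0.002
```

```bash
cat >> h.py <<'E'
def posts(d,tip=None):
    W=cloud(d);H=W[:,2];X=W[:,:2]-C;r=np.hypot(*X.T);hi=(H>.155)&(H<.176)&(r>.06)&(r<.11)
    th=np.degrees(np.arctan2(X[:,1],X[:,0]));return W,th,hi,r
E
python3 - <<'E'
from h import *
im,d=meas('m1')
W,th,hi,r=posts(d)
print(np.histogram(th[hi],bins=np.arange(-180,181,10)))
cv2.imwrite('pics/m1.png',cv2.resize(im[150:290,190:370],(720,560),interpolation=cv2.INTER_CUBIC))
rows([])
E
```

```text
(array([ 0,  0,  0,  0,  0,  0,  0, 23, 31,  0,  0,  0,  0,  0,  0,  0,  0,
        0,  0, 24, 23,  0,  0,  0,  0,  0,  0,  0,  0,  0,  0, 24, 31,  0,
        0,  0]), array([-180, -170, -160, -150, -140, -130, -120, -110, -100,  -90,  -80,
        -70,  -60,  -50,  -40,  -30,  -20,  -10,    0,   10,   20,   30,
         40,   50,   60,   70,   80,   90,  100,  110,  120,  130,  140,
        150,  160,  170,  180]))
t 4.15 F [1.2 2.7 0. ] pos [0.6314 0.1567 0.1449] yaw -71.1
```

View pics/m1.png

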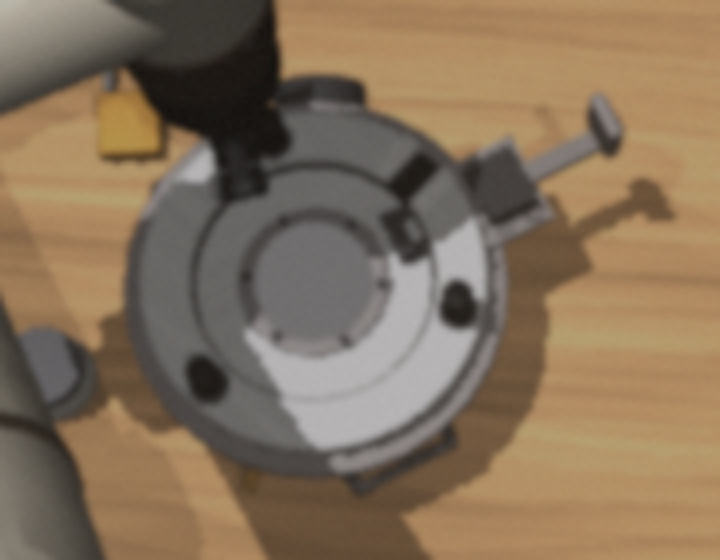

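```bash
cat >> h.py <<'E'
def ringang(d,guess):
    W,th,hi,r=posts(d);out=[]
    for off in (60,180,-60):
        g=guess+off;k=hi&(abs((th-g+180)%360-180)<9)
        m=W[k][:,:2].mean(0)-C if k.sum() else np.array([np.nan]*2);out.append((k.sum(),round(float((np.degrees(np.arctan2(m[1],m[0]))-off+180)%360-180),2),round(float(np.hypot(*m)),4)))
    return out
E
python3 - <<'E'
from h import *
print(ringang(np.load('pics/top0.npy'),5.6));print(ringang(np.load('pics/top_m1.npy'),-40))
T=[]
for phi in (15.5,12,9,6.5,5.5):
    f=F(phi,.02);T.append((f[0],f[1],.144,phi-90))
rows(T)
E
```

```text
[(np.int64(55), 5.57, 0.0847), (np.int64(57), 5.66, 0.0846), (np.int64(57), 5.58, 0.0845)]
[(np.int64(47), -39.81, 0.0834), (np.int64(55), -39.49, 0.0846), (np.int64(54), -39.25, 0.0846)]
t 4.15 F [1.2 2.7 0. ] pos [0.6314 0.1567 0.1449] yaw -71.1
[np.float64(0.0045), np.float64(-0.0003), np.float64(0.0009), np.float64(-0.003), np.float64(0.001), np.float64(0.06), 0]
[np.float64(0.0098), np.float64(-0.001), np.float64(0.0009), np.float64(-0.003), np.float64(0.001), np.float64(0.121), 0]
[np.float64(0.0143), np.float64(-0.0014), np.float64(0.0009), np.float64(-0.003), np.float64(0.001), np.float64(0.173), 0]
[np.float64(0.0181), np.float64(-0.0016), np.float64(0.0009), np.float64(-0.003), np.float64(0.001), np.float64(0.217), 0]
[np.float64(0.0197), np.float64(-0.0016), np.float64(0.0009), np.float64(-0.003), np.float64(0.001), np.float64(0.234), 0]
```

apply_moves --moves '[[[0.0045,0,0,0,0,0.06,0],[0.0095,-0.001,0,0,0,0.121,0],[0.014,-0.001,0,0,0,0.173,0],[0.018,-0.0015,0,0,0,0.217,0],[0.0195,-0.0015,0,0,0,0.234,0]]]'

```text
time_s: 4.65
position: [0.6393, 0.1392, 0.145]
eef_rot: [-2.327, 2.105, -0.002]
wrist_force: [1.5, 3.6, 0.4]
width: -0.0
```

Run:
```python
from h import *
ims,d=meas('m2')
print(ringang(d,-53))
W=cloud(d);k=(np.hypot(W[:,0]-.6533,W[:,1]+.0497)<.03)&(W[:,2]>.155)&(W[:,2]<.175);print('tab',W[k].mean(0))
T=[]
for phi in (4,3,2,1.5,1,.5,0,-.5):
    f=F(phi,.02);T.append((f[0],f[1],.144,phi-90))
rows(T)
```

```text
[(np.int64(50), -52.65, 0.0841), (np.int64(59), -52.58, 0.0844), (np.int64(54), -52.48, 0.0845)]
tab [ 0.65314017 -0.04956344  0.16289068]
t 4.7 F [1.9 3.1 0. ] pos [0.639  0.1389 0.145 ] yaw -84.3
[np.float64(0.0025), np.float64(-0.0007), np.float64(0.001), np.float64(-0.003), np.float64(0.001), np.float64(0.03), 0]
[np.float64(0.004), np.float64(-0.001), np.float64(0.001), np.float64(-0.003), np.float64(0.001), np.float64(0.047), 0]
[np.float64(0.0055), np.float64(-0.0013), np.float64(0.001), np.float64(-0.003), np.float64(0.001), np.float64(0.065), 0]
[np.float64(0.0062), np.float64(-0.0014), np.float64(0.001), np.float64(-0.003), np.float64(0.001), np.float64(0.074), 0]
[np.float64(0.007), np.float64(-0.0015), np.float64(0.001), np.float64(-0.003), np.float64(0.001), np.float64(0.082), 0]
[np.float64(0.0078), np.float64(-0.0016), np.float64(0.001), np.float64(-0.003), np.float64(0.001), np.float64(0.091), 0]
[np.float64(0.0085), np.float64(-0.0017), np.float64(0.001), np.float64(-0.003), np.float64(0.001), np.float64(0.1), 0]
[np.float64(0.0093), np.float64(-0.0018), np.float64(0.001), np.float64(-0.003), np.float64(0.001), np.float64(0.108), 0]
```

apply_moves --moves '[[[0.0025,-0.0005,0,0,0,0.03,0],[0.005,-0.001,0,0,0,0.06,0],[0.007,-0.0015,0,0,0,0.082,0],[0.008,-0.0016,0,0,0,0.093,0],[0.008,-0.0016,0,0,0,0.093,0]]]'

```text
time_s: 5.2
position: [0.6398, 0.1303, 0.1444]
eef_rot: [2.228, -2.214, -0.0]
wrist_force: [1.5, 2.0, 1.3]
width: 0.003
```

Run:
```python
from h import *
ims,d=meas('m3')
print(ringang(d,-58))
rows([])
W=cloud(d)
u=np.array([np.cos(np.radians(-58.7)),np.sin(np.radians(-58.7))]);print()
cv2.imwrite('pics/m3.png',cv2.resize(ims[160:250,240:360],(800,600),interpolation=cv2.INTER_CUBIC))
```

```text
[(np.int64(56), -58.33, 0.0841), (np.int64(59), -58.63, 0.0844), (np.int64(57), -58.38, 0.0843)]
t 5.25 F [0.8 2.2 1.4] pos [0.6397 0.1303 0.1443] yaw -89.6
```

View pics/m3.png

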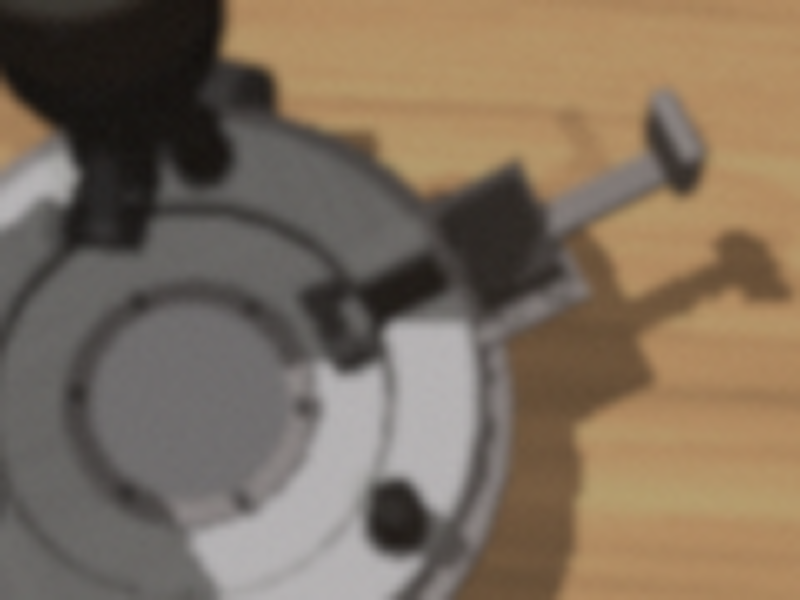

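Run:
```python
from h import *
A=-58.7;u=np.array([np.cos(np.radians(A)),np.sin(np.radians(A))]);g=C+.219*u;print(g)
f=F(0.5,.035)
rows([(f[0],f[1],.146,-89.5),(f[0],f[1],.24,-89.5),(g[0],g[1],.24,A),(g[0],g[1],.146,A)])
```

```text
[ 0.67037469 -0.07652648]
t 5.25 F [0.8 2.2 1.4] pos [0.6397 0.1303 0.1443] yaw -89.6
[np.float64(-0.016), np.float64(-0.0017), np.float64(-0.0017), np.float64(0.001), np.float64(-0.0), np.float64(-0.002), 0]
[np.float64(-0.0159), np.float64(-0.0017), np.float64(-0.0957), np.float64(0.001), np.float64(-0.0), np.float64(-0.002), 0]
[np.float64(0.2071), np.float64(-0.0292), np.float64(-0.0956), np.float64(0.001), np.float64(-0.0), np.float64(-0.539), 0]
[np.float64(0.2071), np.float64(-0.0293), np.float64(-0.0016), np.float64(0.001), np.float64(-0.0), np.float64(-0.539), 0]
```

apply_moves --moves '[[[-0.008,0,0,0,0,0,0],[-0.016,0,0,0,0,0,0],[-0.016,0,-0.03,0,0,0,0],[-0.016,0,-0.065,0,0,0,0],[-0.016,0,-0.095,0,0,0,0]]]'

```text
time_s: 5.75
position: [0.6393, 0.147, 0.2402]
eef_rot: [2.228, -2.211, -0.0]
wrist_force: [1.0, 0.3, 0.9]
width: -0.004
```

Run:
```python
from h import *
A=-58.7;u=np.array([np.cos(np.radians(A)),np.sin(np.radians(A))]);g=C+.219*u;print(g)
rows([(g[0],g[1],.24,A),(g[0],g[1],.146,A)])
```

```text
[ 0.67037469 -0.07652648]
t 5.75 F [1.  0.3 0.9] pos [0.6393 0.147  0.2402] yaw -89.6
[np.float64(0.2237), np.float64(-0.0293), np.float64(0.0005), np.float64(0.002), np.float64(-0.001), np.float64(-0.539), 0]
[np.float64(0.2236), np.float64(-0.0295), np.float64(0.0945), np.float64(0.002), np.float64(-0.001), np.float64(-0.539), 0]
```

apply_moves --moves '[[[0.045,-0.006,0,0,0,-0.108,0],[0.09,-0.012,0,0,0,-0.216,0],[0.135,-0.018,0,0,0,-0.324,0],[0.18,-0.024,0,0,0,-0.432,0],[0.224,-0.029,0,0,0,-0.539,0]]]'

```text
time_s: 6.25
position: [0.6699, -0.0784, 0.2387]
eef_rot: [2.741, -1.533, -0.003]
wrist_force: [-0.2, 0.6, -0.9]
width: -0.002
```

Run:
```python
from h import *
im,d=meas('m4')
print(ringang(d,-58))
A=-58.7;u=np.array([np.cos(np.radians(A)),np.sin(np.radians(A))]);g=C+.219*u;print(g)
rows([(g[0],g[1],.2,A),(g[0],g[1],.144,A)])
```

```text
[(np.int64(0), nan, nan), (np.int64(58), -58.62, 0.0843), (np.int64(0), nan, nan)]
[ 0.67037469 -0.07652648]
t 6.3 F [ 1.2 -1.8  0.9] pos [ 0.6699 -0.0846  0.2384] yaw -58.6
[np.float64(-0.0067), np.float64(-0.0047), np.float64(0.0384), np.float64(0.004), np.float64(-0.001), np.float64(0.002), 0]
[np.float64(-0.0067), np.float64(-0.005), np.float64(0.0944), np.float64(0.004), np.float64(-0.001), np.float64(0.002), 0]
```

apply_moves --moves '[[[0,0,0,0,0,0,0],[0,0,0.02,0,0,0,0],[0,0,0.04,0,0,0,0],[0,0,0.06,0,0,0,0],[0,0,0.06,0,0,0,0]]]'

```text
time_s: 6.8
position: [0.6681, -0.0755, 0.1754]
eef_rot: [2.735, -1.538, -0.012]
wrist_force: [-0.3, 0.3, 0.2]
width: 0.001
```

Run:
```python
from h import *
A=-58.7;u=np.array([np.cos(np.radians(A)),np.sin(np.radians(A))]);g=C+.219*u;print(g)
rows([(g[0],g[1],.144,A)])
```

```text
[ 0.67037469 -0.07652648]
t 6.8 F [-0.3  0.3  0.2] pos [ 0.6681 -0.0755  0.1754] yaw -58.7
[np.float64(0.0022), np.float64(-0.0017), np.float64(0.0314), np.float64(0.007), np.float64(0.005), np.float64(0.0), 0]
```

apply_moves --moves '[[[0.001,-0.001,0.01,0,0,0,0],[0.002,-0.001,0.022,0,0,0,0],[0.002,-0.001,0.033,0,0,0,0],[0.002,-0.001,0.033,0,0,0,0]]]'

```text
time_s: 7.2
position: [0.6712, -0.0781, 0.144]
eef_rot: [2.736, -1.54, -0.006]
wrist_force: [-0.1, -0.0, -0.4]
width: 0.002
```

```bash
cat >> h.py <<'E'
def tabview(tag):
    from rig import grab_frame
    im,d=meas(tag);b=grab_frame('scene')[0]
    a=cv2.resize(im[150:270,230:390],(400,300),interpolation=cv2.INTER_CUBIC);b=cv2.resize(b[180:300,290:450],(400,300),interpolation=cv2.INTER_CUBIC)
    cv2.imwrite(f'pics/tv_{tag}.png',cv2.hconcat([a,b]));return d
E
python3 - <<'E'
from h import *
d=tabview('m5')
A=-58.7;u=np.array([np.cos(np.radians(A)),np.sin(np.radians(A))])
rows([(*(C+r*u),.144,A) for r in(.214,.209,.204,.2,.196)])
E
```

```text
t 7.3 F [ 0.2 -0.2  0.4] pos [ 0.6724 -0.0784  0.1461] yaw -58.7
[np.float64(-0.0076), np.float64(0.0008), np.float64(0.0021), np.float64(0.001), np.float64(-0.0), np.float64(-0.0), 0]
[np.float64(-0.0126), np.float64(0.0008), np.float64(0.0021), np.float64(0.001), np.float64(-0.0), np.float64(-0.0), 0]
[np.float64(-0.0176), np.float64(0.0008), np.float64(0.0021), np.float64(0.001), np.float64(-0.0), np.float64(-0.0), 0]
[np.float64(-0.0216), np.float64(0.0008), np.float64(0.0021), np.float64(0.001), np.float64(-0.0), np.float64(-0.0), 0]
[np.float64(-0.0256), np.float64(0.0008), np.float64(0.0021), np.float64(0.001), np.float64(-0.0), np.float64(-0.0), 0]
```

View pics/tv_m5.png

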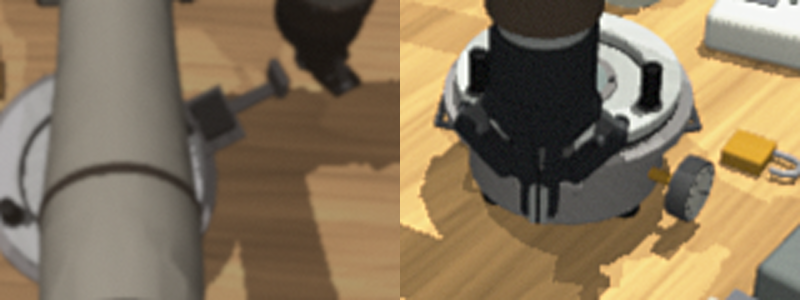

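Run:
```python
from h import *
s=read_state();p=np.array(s['position']);print(p)
for n,o in(('top',(230,150)),('scene',(290,180))):
  q=proj(n,[p,p+[0,0,.05],[.6533,-.0497,.164]]);print(n,q.round(1),((q-o)*2.5).round(0))
d=np.load('pics/top_m5.npy');W=cloud(d,(150,220,310,390))
im=cv2.imread('pics/top_m5.png');cv2.imwrite('pics/m5z.png',cv2.resize(im[150:220,310:390],(800,700),interpolation=cv2.INTER_CUBIC)[:600])
k=(W[:,2]>.13)&(W[:,2]<.2)&(W[:,1]<-.06);print(W[k].mean(0),W[k].min(0),W[k].max(0),k.sum())
```

```text
[ 0.67237024 -0.0783603   0.14613537]
top [[353.3 173.3]
 [355.  166.4]
 [340.8 178.2]] [[308.  58.]
 [313.  41.]
 [277.  70.]]
scene [[346.3 267.4]
 [346.7 246.8]
 [347.9 248.4]] [[141. 218.]
 [142. 167.]
 [145. 171.]]
[ 0.65877414 -0.07365021  0.1767128 ] [ 0.63834054 -0.09028877  0.14498317] [ 0.67768467 -0.06245527  0.19996113] 59
```

View pics/m5z.png

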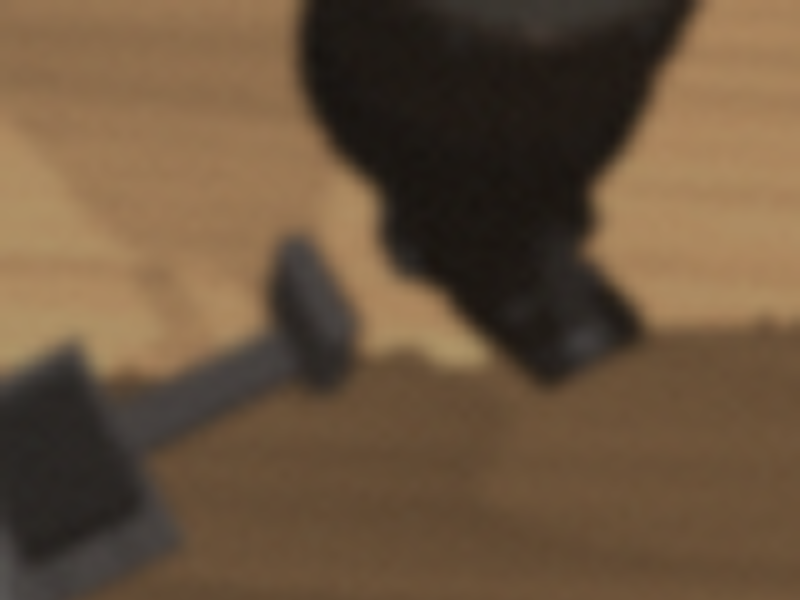

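The shut fingers are outside the tab; the lump at (560,320) is the near finger's knuckle and agrees with the projected TCP. I'll push the tab slowly.

apply_moves --moves '[[[-0.005,0.001,0.001,0,0,0,0],[-0.01,0.001,0.001,0,0,0,0],[-0.015,0.001,0.001,0,0,0,0],[-0.019,0.001,0.001,0,0,0,0],[-0.022,0.001,0.001,0,0,0,0]]]'

```text
time_s: 7.8
position: [0.6602, -0.0599, 0.1458]
eef_rot: [-2.738, 1.54, -0.002]
wrist_force: [1.2, -1.7, 0.1]
width: 0.005
```

```bash
cat >> h.py <<'E'
def rad():
    s=read_state();A=np.radians(-58.7);u=np.array([np.cos(A),np.sin(A)]);q=np.array(s['position'][:2])-C
    print('t',s['time_s'],'radial',(q@u).round(4),'lat',(q@[-u[1],u[0]]).round(4),'z',s['position'][2].round(4),'Fu',(np.array(s['wrist_force'][:2])@u).round(1),np.round(s['wrist_force'],1))
E
python3 - <<'E'
from h import *
rad();d=meas('m6')[1];W=cloud(d);k=(np.hypot(W[:,0]-.6533,W[:,1]+.0497)<.025)&(W[:,2]>.155)&(W[:,2]<.172);print('tab',W[k].mean(0),k.sum())
E
```

```text
t 7.8 radial 0.1995 lat -0.0 z 0.1458 Fu 2.1 [ 1.2 -1.7  0.1]
tab [ 0.65044134 -0.04496594  0.16274529] 68
```

apply_moves --moves '[[[-0.006,0,0,0,0,0,0],[-0.012,0,0,0,0,0,0],[-0.018,0,0,0,0,0,0],[-0.024,0,0,0,0,0,0],[-0.028,0,0,0,0,0,0]]]'

```text
time_s: 8.35
position: [0.6455, -0.0354, 0.1457]
eef_rot: [-2.738, 1.539, -0.001]
wrist_force: [2.1, -1.9, 1.6]
width: 0.005
```

Run:
```python
from h import *
rad();d=meas('m7')[1];W=cloud(d)
A=np.radians(-58.7);u=np.array([np.cos(A),np.sin(A)])
X=(W[:,:2]-C)@u;Y=(W[:,:2]-C)@[-u[1],u[0]]
for f in('0','_m6','_m7'):
  W=cloud(np.load(f'pics/top{f}.npy'));X=(W[:,:2]-C)@u;Y=(W[:,:2]-C)@[-u[1],u[0]]
  k=(abs(Y)<.014)&(W[:,2]>.157)&(W[:,2]<.168)&(X>.12)&(X<.21);print(f,k.sum(),np.median(X[k]).round(4),X[k].min().round(4),X[k].max().round(4))
rad()
```

```text
t 8.35 radial 0.1709 lat 0.0001 z 0.1457 Fu 2.7 [ 2.1 -1.9  1.6]
0 55 0.1874 0.1823 0.1931
_m6 58 0.1814 0.1767 0.1908
_m7 59 0.1527 0.1477 0.1624
t 8.4 radial 0.1704 lat 0.0 z 0.1455 Fu 0.2 [0.9 0.3 0.8]
```

apply_moves --moves '[[[-0.003,0,0,0,0,0,0],[-0.005,0,0,0,0,0,0],[-0.0065,0,0,0,0,0,0],[-0.0075,0,0,0,0,0,0]]]'

```text
time_s: 8.8
position: [0.6418, -0.0295, 0.1453]
eef_rot: [-2.738, 1.54, -0.0]
wrist_force: [1.6, -1.2, 1.3]
width: 0.003
```

```bash
cat >> h.py <<'E'
def tabx(tag):
  d=meas(tag)[1];A=np.radians(-58.7);u=np.array([np.cos(A),np.sin(A)])
  W=cloud(d);X=(W[:,:2]-C)@u;Y=(W[:,:2]-C)@[-u[1],u[0]]
  k=(abs(Y)<.014)&(W[:,2]>.157)&(W[:,2]<.168)&(X>.12)&(X<.21);print(tag,k.sum(),np.median(X[k]).round(4),'bolt moved',.1874-np.median(X[k]).round(4));return d
E
python3 - <<'E'
from h import *
rad();d=tabx('m8');rad();print(ringang(d,-58.6))
E
```

```text
t 8.8 radial 0.164 lat -0.0 z 0.1453 Fu 1.8 [ 1.6 -1.2  1.3]
m8 59 0.146 bolt moved 0.04140000000000002
t 8.85 radial 0.1639 lat -0.0 z 0.1453 Fu 1.0 [ 1.  -0.6  1.2]
[(np.int64(0), nan, nan), (np.int64(0), nan, nan), (np.int64(56), -58.22, 0.0843)]
```

apply_moves --moves '[[[-0.001,0,0,0,0,0,0],[-0.002,0,0,0,0,0,0],[-0.002,0,0,0,0,0,0]]]'

```text
time_s: 9.15
position: [0.6405, -0.0278, 0.1452]
eef_rot: [-2.738, 1.54, 0.0]
wrist_force: [1.5, -0.5, 0.6]
width: -0.0
```

Run:
```python
from h import *
rad();d=tabx('m9');rad()
```

```text
t 9.15 radial 0.1619 lat -0.0002 z 0.1452 Fu 1.2 [ 1.5 -0.5  0.6]
m9 59 0.1433 bolt moved 0.0441
t 9.2 radial 0.1619 lat -0.0002 z 0.1452 Fu 1.3 [ 0.8 -1.   1. ]
```

One more gentle nudge to feel for the stop.

apply_moves --moves '[[[-0.001,0,0,0,0,0,0],[-0.0015,0,0,0,0,0,0],[-0.0015,0,0,0,0,0,0]]]'

```text
time_s: 9.5
position: [0.6401, -0.0272, 0.1453]
eef_rot: [2.738, -1.54, 0.001]
wrist_force: [3.2, -3.8, -0.3]
width: -0.003
```

Run:
```python
from h import *
rad();d=tabx('m10');rad()
```

```text
t 9.5 radial 0.1611 lat -0.0002 z 0.1453 Fu 5.0 [ 3.2 -3.8 -0.3]
m10 60 0.1429 bolt moved 0.04450000000000001
t 9.55 radial 0.1611 lat -0.0002 z 0.1452 Fu 5.2 [ 3.6 -3.9 -0.1]
```

Force rose to 5 N with the motion stalled, so the bolt is at its stop. Backing away.

apply_moves --moves '[[[0.01,0,0,0,0,0,0],[0.03,0,0,0,0,0,0],[0.05,0,0,0,0,0,0],[0.05,0,-0.03,0,0,0,0],[0.05,0,-0.07,0,0,0,0]]]'

```text
time_s: 10.05
position: [0.6636, -0.0699, 0.2121]
eef_rot: [2.733, -1.54, -0.014]
wrist_force: [0.5, -0.5, 1.5]
width: 0.001
```

apply_moves --moves '[[[0,0.01,-0.04,0,0,0,0],[0,0.04,-0.06,0,0,0,0],[0,0.08,-0.06,0,0,0,0],[0,0.12,-0.06,0,0,0,0],[0,0.16,-0.06,0,0,0,0]]]'

```text
time_s: 10.55
position: [0.5268, -0.1527, 0.2747]
eef_rot: [-2.738, 1.54, 0.005]
wrist_force: [0.1, 0.2, 0.4]
width: -0.005
```

apply_moves --moves '[[[0.02,0.02,0,0,0,0,0],[0.05,0.04,0,0,0,0,0],[0.08,0.06,0,0,0,0,0],[0.1,0.07,0,0,0,0,0],[0.1,0.07,0,0,0,0,0]]]'

```text
time_s: 11.05
position: [0.5202, -0.2762, 0.2741]
eef_rot: [-2.735, 1.545, 0.005]
wrist_force: [0.7, 1.8, -0.9]
width: 0.001
```

Run:
```python
from h import *
d=tabview('end');d=tabx('e2');print(ringang(d,-58.6));rad()
im=cv2.imread('pics/top_e2.png');cv2.imwrite('pics/endz.png',cv2.resize(im[120:300,150:390],(800,600),interpolation=cv2.INTER_CUBIC))
```

```text
e2 52 0.1429 bolt moved 0.04450000000000001
[(np.int64(55), -58.64, 0.0846), (np.int64(57), -58.63, 0.0844), (np.int64(56), -58.32, 0.0843)]
t 11.2 radial 0.3097 lat -0.2303 z 0.2747 Fu -0.9 [-0.3  0.9  0.5]
```

View pics/endz.png

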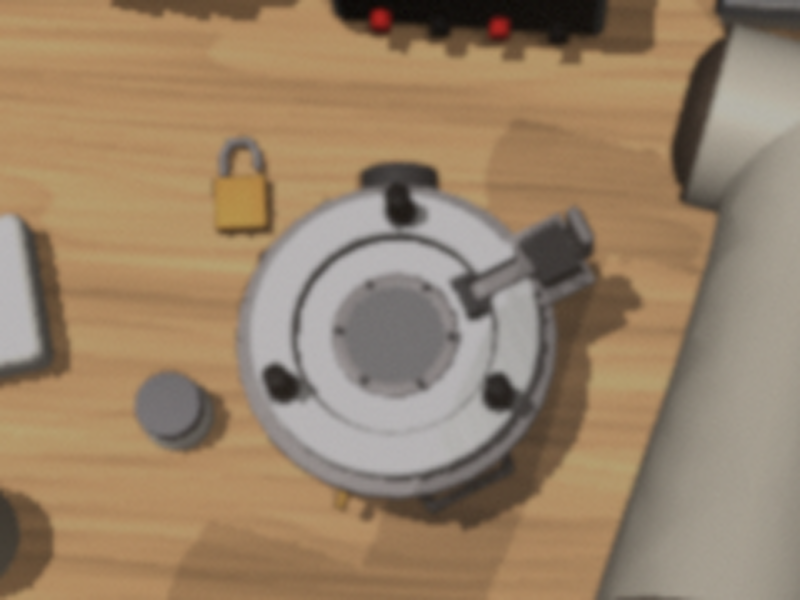

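View pics/tv_end.png

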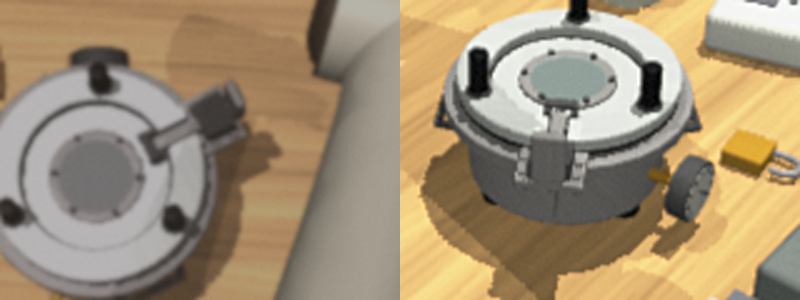

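The bolt now lies in the slot, with its nose in the keeper (around (480,290)) and the tab against the guide (around (575,235)). The hand is clear of the pot.

```bash
python3 -c "
from rig import *
print(job_done())"
```

```text
the job is handed in; nothing more can be done
None
```

The lid is locked and the job is handed in at about 11 s of the 58 s allowed. No check failed or disagreed, but `job_done` gave no verdict, so these are my own measurements.

- **Ring:** I pushed post1 clockwise by about 64° with shut fingertips, at about 3–4 N. The slot ended at −58.5° and the bolt axis is at −58.7° to −58.9°, which is within about 0.01 rad.
- **Bolt:** I pushed it in by its tab until it stalled at its stop at about 5 N. The camera shows 44.5 mm of travel, and the nose is in the keeper.
- **Pot and surroundings:** After the ring push was nearly done, the tab had moved by less than 1 mm, and the post radii still fit the original centre at the end. The padlock and jar look undisturbed in the last picture. I didn't measure the other bystanders again, but the hand stayed clear of them.
- **Hand:** It is well clear of the pot and touching nothing.

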